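Hang up the wire basket by its bail

TASK

Clear the blood-bank counter: take the small wire basket that has the swing bail, raise its flat-lying bail upright while the basket still stands on the counter, then carry the basket by the bail and hang it on the double hook of the stand, the bail lying over both prongs. Let go once it hangs still, and leave the other small wire basket, the one without a bail, where it is.

Things in the scene. Friction and masses are not known exactly. Their poses are not given: they have to be found in the camera images.
- basket: Loose steel wire basket, 90 (x) x 110 (y) x 75 mm high, 0.5 kg. Origin: centre of underside, z up. Its swing bail, a U of 6 mm wire 120 mm wide, pivots freely on the line x = 0, z = 70 mm along the basket's y. At the start it lies level on a stop, out to the basket's -x, its bar 95 mm from the pivot (50 mm clear of the wall). It swings up and over, 180 degrees; falls back if let go early.
- bail_grip (a point): Centre of the bail's cross bar, which runs along the basket's y, in a black plastic sleeve 10 mm thick, 36 mm long, that turns freely on the wire; bare 6 mm wire goes on to 50 mm either side. In the basket's frame at (-95, 0, 70) mm when flat, (0, 0, 165) mm upright. Axes: the basket's while flat; they turn with the bail.
- hook_seat (a point): Where the bar's centre rests on the fixed stand's double hook, 217 mm up. z up. Two 8 mm prongs at y = +-36 mm, open between, point to -x; flat for x = -20..20 mm; tips at x = -35 rise to 22 mm above this point; behind they slope up as high to x = 40, then level to a post at x = 95 (24 mm above). Bail arms pass outside the prongs: bring the bar in over the tips from -x along x, then lower it.
- plain_basket: The other loose wire basket, the same in size and make (90 by 110 by 75 mm) but without a bail: leave it. Origin: centre of its underside; z up.

How it is judged:
On the way, in this order (a step that is already met when the one before it is completed fails the run):
1. the bail stands upright (within about 20 degrees) while the basket still stands on the counter (z of bail_grip in the frame of basket above 0.155 m and x of bail_grip in the frame of basket between -0.035 and 0.035 m and height (world z) of basket below 0.015 m and angle between basket's own z axis and vertical below 0.2 rad), for 0.1 s.
2. the basket is lifted clear of the counter, hanging from its bail (height (world z) of basket above 0.03 m and z of bail_grip in the frame of basket above 0.14 m), for 0.2 s.
At the end, for the whole second after the job is handed in: The bail's bar rests in both prongs of the hook (within 30 mm along the prongs, 20 mm across them, 12 mm too low or 15 mm too high, and 11 degrees in direction), the basket hangs upright within 11 degrees, its underside over 30 mm above the counter, and at rest (x of bail_grip in the frame of hook_seat between -0.03 and 0.03 m and y of bail_grip in the frame of hook_seat between -0.02 and 0.02 m and z of bail_grip in the frame of hook_seat between -0.012 and 0.015 m and angle between the y axis of hook_seat and the y axis of bail_grip, either way round below 0.2 rad and angle between basket's own z axis and vertical below 0.2 rad and height (world z) of basket above 0.03 m and linear speed of basket below 0.05 m/s); the robot touches nothing.
It fails at once if the basket without a bail is moved more than 30 mm (distance of plain_basket from where it was at the start of the episode above 0.03 m).
It fails at once if the basket is tipped over by more than 45 degrees (angle between basket's own z axis and vertical above 0.785 rad).
It also fails if it takes over 64 s, if anything falls off the work surface, if the arm or the gripper's body presses on something with over 40 N, if the wrist force passes 120 N, or if a joint passes its speed limit or range.

ROBOT

A 6-joint arm with a two-finger parallel gripper is mounted at the origin on the work surface. World frame = base frame: x ahead of the robot, y to its left, z up, the work surface at z = 0. Lengths are in m, angles in rad, forces in N, time in s.
With the tool pointing down it reaches from about 0.225 to 0.875 m from the base axis. Payload 3.4 kg.
Tool frame: the origin (TCP) lies on the centre line of the jaws, within the pads' length; the fingertips stand 22 mm ahead of it and the grasp point (between the pads) lies 3 mm ahead of it; z points along the fingers, y is the line along which they close (so a half turn about z gives the same grasp; the last joint's range is limited). The gripper opens to 85 mm and grips with 20 to 120 N. Pads are 22 mm wide; open, the fingers measure 114 mm over their backs; the gripper's body (76 mm by 85 mm) begins 54 mm behind the grasp point. The pads swing forward as they close: fully open they stand 13 mm farther back than shut.
Start: joints at [-1.273, 0.276, 1.505, -0, 1.361, -0.121], TCP at [0.234, -0.525, 0.23] pointing down, gripper open.
Joint ranges: [-2.89, 2.89], [-0.75, 2.08], [0.22, 2.7], [-1.18, 4.32], [0.11, 2.71], [-2.7, 2.7]. Speed limits (rad/s): [2.57, 2.57, 3.14, 3.14, 3.14, 3.14].

INTERFACE

Orientations are given as a unit quaternion [w, x, y, z].
In Python, from rig import manip gives the robot as it stands.
- The arm moves only by the shell command python3 steer.py [OPENING] [FORCE], which reads ROWS from standard input. ROWS is a JSON list of rows, 1 to 5 of them, each written [[dx, dy, dz], turn]: dx, dy, dz in units of 25 mm, then a turn about the tool's z in units of 0.05 rad; each row shifts and turns the commanded pose from where the row before left it, along the tool's axes as they then stand; what a row does not reach is not made up. A row lasts 1/12 s, in which the tool goes at most 0.0417 m and 0.125 rad, less where a joint would pass 70% of its speed; a pose out of reach is approached as far as the arm can. OPENING is the finger opening in m, set as the command begins (- or left out keeps the last). The fingers move at their own pace and stop on an object; FORCE is the grip in N (left out, the last holds). Time passes only in rows, so rows that do not move let the fingers close. It prints the time, the measured TCP pose, the force, the opening and the grip force at its end. Input that does not fit is refused with a message, and nothing moves.
- manip.get_state(): the state, without advancing time (a new reading comes with each control period).
- manip.get_image(name): name is "side" or "top"; returns a dict with "img" (420x560x3 uint8, red, green, blue), "camera_matrix" (3x3 intrinsics, pixels), "T" (4x4, takes a point from camera to world coordinates). Camera axes: x right, y down, z forward; pixel columns grow to the right and rows downward; lengths in m; the calibration is good to about 2 mm. A picture is of the moment at which its call begins. There is no depth.
- manip.sign_off(): hands the job in; it is judged then, once.
The state is a dict: "clock": time; "qpos": joint angles; "qd": joint speeds; "effort": joint torques, N m; "position": TCP position; "ee_rot": TCP orientation; "contact_force": force on the tool from outside, world axes, zero at the start; "moment": the same for the moment, N m; "width": finger opening in m; "gripper_force": force on a finger pad.
Only numpy, scipy, OpenCV 4.12 (cv2) and the standard library are available. Lean on these libraries where they do the work, as an engineer would, in place of code of your own. Each camera call takes 0.05 s, during which the arm holds its last target. There are 200 camera calls.

## Working session

There is one attempt and no reset: what is moved stays moved. The work goes in short steps, Python scripts to look and compute and a shell command to move; the robot and the scene stay as the last step left them, time stands still between calls to the robot, and variables do not carry over. Pictures are saved under pics/ and viewed, at most 10 in all, crops included, and the job is handed in when it is done.

```bash
ls; mkdir -p pics
python3 - <<'E'
from rig import manip
import cv2,numpy as np
np.set_printoptions(precision=4,suppress=True)
for n in("top","side"):
    r=manip.get_image(n); cv2.imwrite(f"pics/{n}0.png",r["img"][:,:,::-1]); print(n,r["camera_matrix"],r["T"])
    np.savez(f"pics/{n}0.npz",**r)
s=manip.get_state(); print(s)
E
```

```text
pics
rig.py
steer.py
top [[404.572    0.     274.1904]
 [  0.     404.572  205.5607]
 [  0.       0.       1.    ]] [[-0.022  -0.9901  0.1385  0.4579]
 [-0.9998  0.0212 -0.0069  0.0096]
 [ 0.0039 -0.1386 -0.9903  0.9709]
 [ 0.      0.      0.      1.    ]]
side [[407.4251   0.     277.9125]
 [  0.     407.4251 201.66  ]
 [  0.       0.       1.    ]] [[-0.8398 -0.335   0.4273  0.184 ]
 [-0.5428  0.5364 -0.6463  0.5831]
 [-0.0127 -0.7746 -0.6323  0.6965]
 [ 0.      0.      0.      1.    ]]
{'clock': 0.1, 'qpos': array([-1.273 ,  0.2766,  1.506 , -0.    ,  1.3607, -0.121 ]), 'qd': array([-0.0022,  0.0003, -0.0042,  0.0003,  0.0017,  0.0002]), 'effort': array([  0.0008, -41.77  , -24.6406,  -0.0001,   0.006 ,  -0.    ]), 'position': array([ 0.2337, -0.5249,  0.2293]), 'ee_rot': array([-0.0008,  0.9782,  0.2079, -0.0001]), 'contact_force': array([-0.5677,  1.7076, -0.5786]), 'moment': array([-0.0357, -0.0426,  0.0128]), 'gripper_force': 0.0, 'width': 0.0850216452063126}
```

View pics/top0.png

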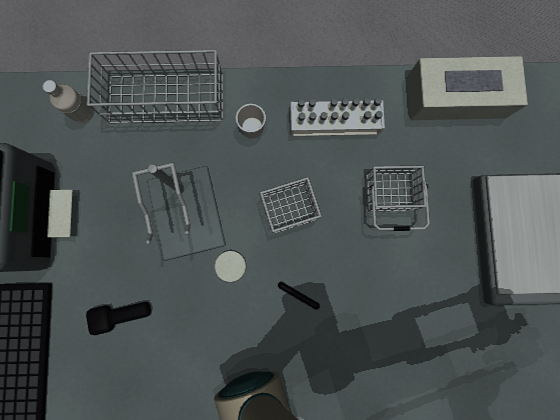

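View pics/side0.png

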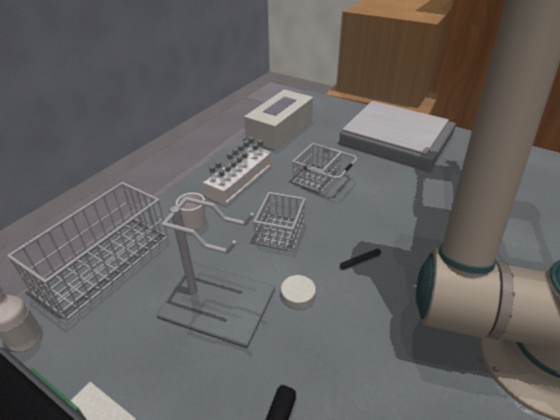

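The top view shows the bail basket at about (397,195) with its black sleeve at (402,228). The plain basket is at (290,205). The stand has its post top at (152,170) and prong tips near (150,240) and (187,232). In the side view the sleeve is near (349,167) and the tips near (250,217) and (234,246). I'll enlarge these regions next.

Run:
```python
import cv2,numpy as np
t=cv2.imread("pics/top0.png");s=cv2.imread("pics/side0.png")
def crop(im,x,y,w=100,h=75,k=4):
    c=cv2.resize(im[y:y+h,x:x+w],None,fx=k,fy=k,interpolation=cv2.INTER_CUBIC)
    for i in range(0,w,20): cv2.putText(c,str(x+i),(i*k,10),0,.35,(0,255,255)); cv2.line(c,(i*k,12),(i*k,18),(0,255,255))
    for i in range(0,h,20): cv2.putText(c,str(y+i),(0,i*k+4),0,.35,(0,255,255)); cv2.line(c,(22,i*k),(28,i*k),(0,255,255))
    return c
cv2.imwrite("pics/c0.png",np.vstack([np.hstack([crop(t,350,160),crop(s,280,135)]),np.hstack([crop(t,115,155,120,90,3)[:270,:360],crop(s,155,185,120,90,3)[:270,:360]])*1 if 0 else np.hstack([crop(t,120,160,100,90)[:300] if 0 else cv2.resize(crop(t,120,160,100,90),(400,300)),cv2.resize(crop(s,160,190,100,70),(400,300))])]))
# sleeve blobs
for n,im,(x,y,w,h) in (("top",t,(375,215,50,22)),("side",s,(335,155,25,25))):
    g=cv2.cvtColor(im,cv2.COLOR_BGR2GRAY)[y:y+h,x:x+w]
    m=(g<35).astype(np.uint8); nn,l,st,ce=cv2.connectedComponentsWithStats(m)
    for i in range(1,nn):
        if st[i,4]>8: print(n,st[i],ce[i]+[x,y])
```

```text
top [18 11 17  5 81] [401.19753086 228.01234568]
```

View pics/c0.png

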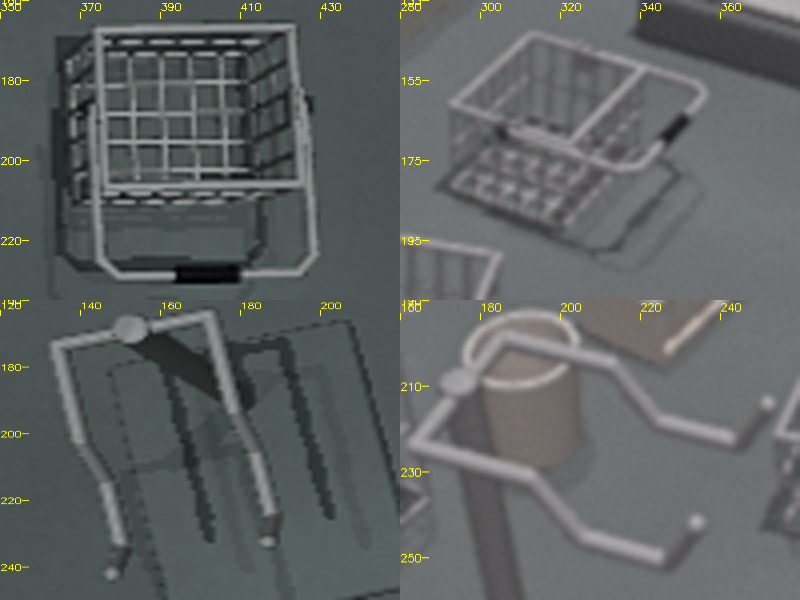

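The crops give these pixels:

| Point | Top view | Side view |
|---|---|---|
| Sleeve | (401.2,228) | (348.9,167) |
| Left prong tip (+y) | (148,241.9) | (234.5,241.8) |
| Right prong tip | (186.8,232.3) | (252,213.8) |

The bends of the flat sections are also visible, so I'll triangulate all of them.

```bash
cat > h.py <<'E'
import numpy as np,cv2
np.set_printoptions(precision=4,suppress=True)
C={n:np.load(f"pics/{n}0.npz") for n in("top","side")}
def ray(n,p):
    c=C[n]; d=np.linalg.inv(c["camera_matrix"])@[p[0],p[1],1]; return c["T"][:3,3],c["T"][:3,:3]@(d/np.linalg.norm(d))
def tri(a,b):
    o1,d1=ray("top",a);o2,d2=ray("side",b)
    s=np.linalg.lstsq(np.c_[d1,-d2],o2-o1,rcond=None)[0]; p,q=o1+s[0]*d1,o2+s[1]*d2
    return (p+q)/2,np.linalg.norm(p-q)
def plane(n,p,z):
    o,d=ray(n,p); return o+d*(z-o[2])/d[2]
E
python3 - <<'E'
from h import *
for k,a,b in [("sleeve",(401.2,228),(348.9,167)),("tipL",(148,241.9),(234.5,241.8)),("tipR",(186.75,232.3),(252,213.8)),
 ("fL",(150.5,233.5),(225.75,250.7)),("fR",(187,225.1),(244.25,222.4)),("bL",(147,214.9),(206.25,245.3)),("bR",(184.5,206.5),(225,217.3))]: print(k,*tri(a,b))
print("bar ends",plane("top",(378.5,228.75),.07),plane("top",(426,228),.07))
for p in [(103,188),(303,183),(98,32),(294,28)]: print(plane("top",(350+p[0]/4,160+p[1]/4),.073))
# plain rim, mask check
print("plain",[plane("top",p,.073) for p in [(262,191),(309,179),(320,215),(271,231)]])
E
```

```text
sleeve [ 0.5253 -0.2792  0.0725] 0.0036954059720357337
tipL [0.4991 0.2342 0.2358] 2.8796627715670736e-05
tipR [0.515  0.1642 0.2363] 2.0823768771922536e-05
fL [0.5166 0.2382 0.2092] 0.000618887813439422
fR [0.5303 0.1688 0.2125] 0.00024150338915630983
bL [0.5521 0.2456 0.2091] 0.000941270535325524
bR [0.5671 0.1749 0.2115] 0.0027930180743098083
bar ends [ 0.5266 -0.2284  0.07  ] [ 0.526  -0.3347  0.07  ]
[ 0.5753 -0.2242  0.073 ]
[ 0.5757 -0.3367  0.073 ]
[ 0.6647 -0.2265  0.073 ]
[ 0.6647 -0.3382  0.073 ]
plain [array([0.6171, 0.03  , 0.073 ]), array([ 0.6424, -0.0767,  0.073 ]), array([ 0.5599, -0.0985,  0.073 ]), array([0.5265, 0.0117, 0.073 ])]
```

Checks pass: sleeve z is 0.0725 against 0.070 expected, seat is about 0.2175 against 0.217, and prong spacing is about 71 mm against 72. The bail basket is centred near (0.62,-0.281) with yaw about -0.01. The seat is near (0.5415,0.207) with yaw about 0.20. Now I turn the tool so the jaws close along world x and move over the sleeve.

Careful with the scale: shifts go in units of 25 mm and turns go in units of 0.05 rad. That gives: -0.114 rad is -2.28.

```bash
echo '[[[0,0,0],-2.28],[[0,0,0],-2.28],[[0,0,0],-2.28],[[0,0,0],-2.28],[[0,0,0],-2.28]]' | python3 steer.py 0.045 40
echo '[[[0,0,0],-2.28],[[0,0,0],-2.28],[[0,0,0],-2.28],[[0,0,0],-2.28],[[0,0,0],-2.28]]' | python3 steer.py
echo '[[[0.98,1.16,0],0],[[0.98,1.16,0],0],[[0.98,1.16,0],0],[[0.98,1.16,0],0],[[0.98,1.16,0],0]]' | python3 steer.py
echo '[[[0.98,1.16,0],0],[[0.98,1.16,0],0],[[0.98,1.16,0],0],[[0.98,1.16,0],0],[[0.98,1.16,0],0]]' | python3 steer.py
echo '[[[0,0,0],0],[[0,0,0],0],[[0,0,0],0]]' | python3 steer.py; python3 -c "
from rig import manip;s=manip.get_state();print(s['position'],s['ee_rot'])"
```

```text
clock: 0.52
position: [0.2337, -0.525, 0.2296]
ee_rot: [-0.001, 0.879, 0.477, 0.0]
contact_force: [0.6, -0.2, 0.1]
width: 0.0447
gripper_force: 0.0
clock: 0.93
position: [0.2337, -0.525, 0.2296]
ee_rot: [-0.0, 0.709, 0.705, 0.0]
contact_force: [-1.0, -0.5, -0.0]
width: 0.0447
gripper_force: 0.0
clock: 1.35
position: [0.3811, -0.4031, 0.2297]
ee_rot: [-0.0, 0.712, 0.703, 0.0]
contact_force: [0.6, -0.3, 0.1]
width: 0.0452
gripper_force: 0.0
clock: 1.77
position: [0.5277, -0.2822, 0.2297]
ee_rot: [-0.0, 0.711, 0.703, -0.0]
contact_force: [0.8, -0.1, -0.5]
width: 0.0453
gripper_force: 0.0
clock: 2.02
position: [0.5262, -0.2838, 0.2295]
ee_rot: [-0.001, 0.711, 0.703, -0.001]
contact_force: [-0.0, -0.8, 0.3]
width: 0.0452
gripper_force: 0.0
[ 0.52623205 -0.28377429  0.22951416] [-5.94697274e-04  7.11046126e-01  7.03144832e-01 -6.31131693e-04]
```

Converted, 0.031 m is 1.24, 0.003 m is 0.12.

```bash
echo '[[[0.12,0,1.24],0],[[0,0,1.24],0],[[0,0,1.24],0],[[0,0,1.24],0],[[0,0,0.84],0]]' | python3 steer.py
echo '[[[0,0,0.4],0],[[0,0,0],0],[[0,0,0],0]]' | python3 steer.py
echo '[[[0,0,0],0],[[0,0,0],0],[[0,0,0],0],[[0,0,0],0],[[0,0,0],0]]' | python3 steer.py 0.0 40
python3 - <<'E'
from rig import manip
import cv2,numpy as np
s=manip.get_state();print(s['position'],s['contact_force'],s['width'],s['gripper_force'])
a=manip.get_image("top")["img"][140:290,300:500];b=manip.get_image("side")["img"][100:250,240:440]
cv2.imwrite("pics/g1.png",cv2.resize(np.hstack([a,b]),(800,300))[:,:,::-1])
E
```

```text
clock: 2.43
position: [0.5239, -0.2814, 0.0824]
ee_rot: [-0.002, 0.712, 0.702, -0.001]
contact_force: [0.0, 1.0, -0.5]
width: 0.0451
gripper_force: 0.0
clock: 2.68
position: [0.5264, -0.282, 0.0755]
ee_rot: [0.0, 0.712, 0.702, -0.0]
contact_force: [1.4, 0.1, 0.8]
width: 0.0451
gripper_force: 0.0
clock: 3.1
position: [0.5271, -0.281, 0.0759]
ee_rot: [0.001, 0.711, 0.703, 0.0]
contact_force: [-0.2, 0.1, -0.2]
width: 0.0001
gripper_force: 0.0
[ 0.52712927 -0.28097761  0.07585985] [-0.16853222  0.14643077 -0.19401661] 8.607174955687394e-05 0.0
```

View pics/g1.png

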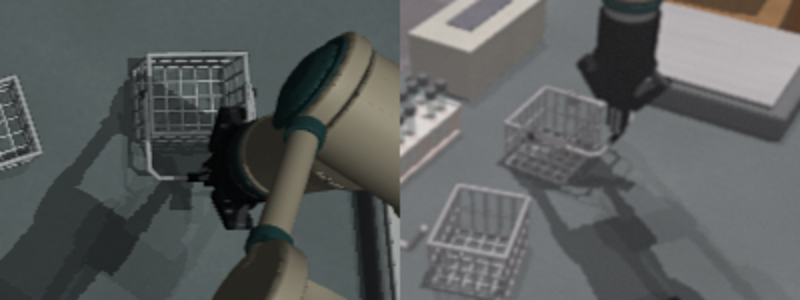

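The jaws closed to zero, so the grasp missed. The side crop shows the fingertips near the sleeve at about (618,134) in crop pixels. I'll zoom in and mark where the TCP should project.

```bash
cat >> h.py <<'E'
def proj(n,P):
    c=C[n]; q=c["T"][:3,:3].T@(np.array(P)-c["T"][:3,3]); u=c["camera_matrix"]@q; return u[:2]/u[2]
E
python3 - <<'E'
from h import *
from rig import manip
s=manip.get_state();p=s['position']; print(p)
for n in("top","side"): print(n,"tcp",proj(n,p),"tip",proj(n,p-[0,0,.022]),"bar",proj(n,[.5253,-.2792,.0725]))
b=manip.get_image("side")["img"][120:200,290:390];a=manip.get_image("top")["img"][180:260,350:450]
cv2.imwrite("pics/g2.png",cv2.resize(np.hstack([a,b]),(800,320),interpolation=cv2.INTER_CUBIC)[:,:,::-1])
b2=C["side"]["img"][120:200,290:390]
E
```

```text
[ 0.527  -0.2808  0.0755]
top tcp [402.6949 227.8656] tip [399.6142 228.6781] bar [401.5909 228.7362]
side tcp [348.0003 165.5832] tip [347.2252 172.2817] bar [348.1958 166.9724]
```

View pics/g2.png

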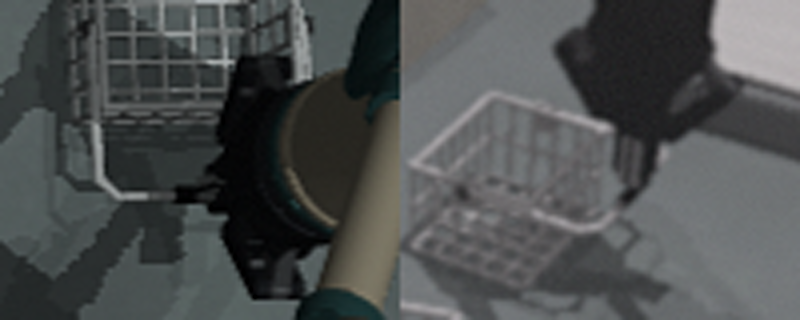

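In the side crop the fingertips sit at about (347,171), right where they should be. The top crop shows the bar and sleeve apparently unmoved at about (399,228). I'll open, rise clear and re-measure before trying again.

Converted, -0.03 m is -1.2, -0.01 m is -0.4.

```bash
echo '[[[0,0,0],0],[[0,0,0],0],[[0,0,0],0],[[0,0,-0.4],0],[[0,0,-1.2],0]]' | python3 steer.py 0.045 40
echo '[[[0,-1.2,-1.2],0],[[0,-1.2,-1.2],0],[[0,-1.2,-1.2],0],[[0,-1.2,-1.2],0],[[0,0,0],0]]' | python3 steer.py
python3 - <<'E'
from h import *
from rig import manip
s=manip.get_state();print(s['position'],s['width'])
t=manip.get_image("top")["img"];sd=manip.get_image("side")["img"]
f=lambda im,x0,x1,y0,y1:cv2.resize(im[y0:y1,x0:x1],(400,300),interpolation=cv2.INTER_CUBIC)
cv2.imwrite("pics/g3.png",np.vstack([np.hstack([f(t,360,440,190,250),f(sd,310,390,130,190)]),np.hstack([f(C["top"]["img"],360,440,190,250),f(C["side"]["img"],310,390,130,190)])])[:,:,::-1])
E
```

```text
clock: 3.72
position: [0.524, -0.279, 0.1118]
ee_rot: [-0.005, 0.711, 0.703, -0.001]
contact_force: [-0.1, 0.1, -0.2]
width: 0.0453
gripper_force: 0.0
clock: 4.13
position: [0.4067, -0.2807, 0.2397]
ee_rot: [0.004, 0.712, 0.702, -0.001]
contact_force: [1.0, -0.4, 0.4]
width: 0.0447
gripper_force: 0.0
[ 0.4067 -0.2807  0.2397] 0.04467214713543071
```

View pics/g3.png

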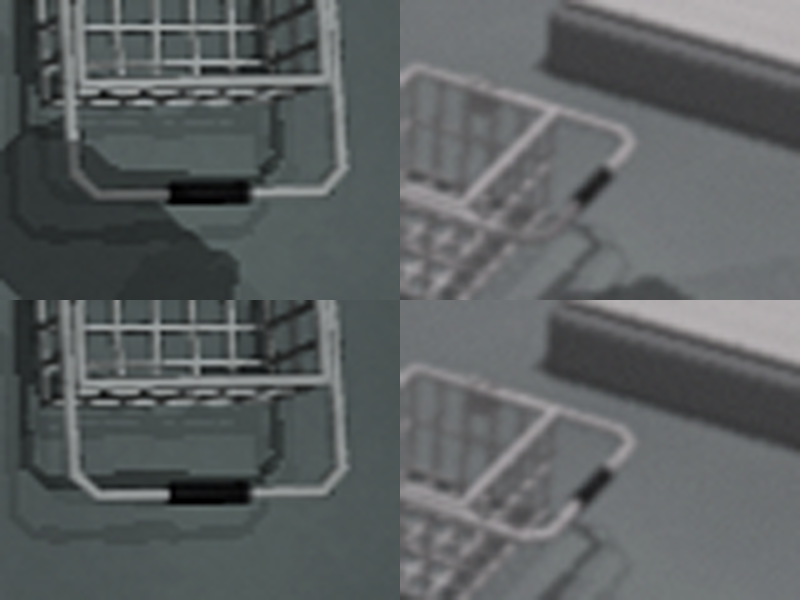

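The bail and basket have not moved: the sleeve is still at top (402,228) and side (349,167). So the pads missed in height or sideways. I'll close the fingers beside the bar at the same height and compare their image position with the projected TCP.

```bash
echo '[[[0,0.6,1.4],0],[[0,0.6,1.4],0],[[0,0.6,1.4],0],[[0,0.6,1.4],0],[[0,0.16,0.96],0]]' | python3 steer.py 0.0 40
echo '[[[0,0,0],0],[[0,0,0],0],[[0,0,0],0],[[0,0,0],0]]' | python3 steer.py
python3 - <<'E'
from h import *
from rig import manip
s=manip.get_state();p=s['position'];print(p,s['width'])
out=[]
for n,(x0,y0) in {"top":(370,200),"side":(320,130)}.items():
    im=manip.get_image(n)["img"]; im=cv2.resize(im[y0:y0+75,x0:x0+80],(800,750)[:1]+(750,),interpolation=cv2.INTER_CUBIC)
    for P,c in ((p,(255,0,0)),(p-[0,0,.022],(0,255,0)),([.5253,-.2792,.0725],(255,255,0))):
        u=proj(n,P)-[x0,y0]; cv2.drawMarker(im,tuple(int(v*10+5) for v in u),c,cv2.MARKER_CROSS,20,1); print(n,u+[x0,y0])
    out.append(cv2.resize(im,(400,375)))
cv2.imwrite("pics/g4.png",np.hstack(out)[:,:,::-1])
E
```

```text
clock: 4.65
position: [0.4742, -0.2789, 0.0644]
ee_rot: [-0.002, 0.711, 0.703, 0.0]
contact_force: [-0.7, -0.9, 0.2]
width: -0.0002
gripper_force: 0.0
clock: 4.98
position: [0.4739, -0.2809, 0.0705]
ee_rot: [0.002, 0.711, 0.703, 0.0]
contact_force: [0.6, 0.3, 0.4]
width: -0.0002
gripper_force: 0.0
[ 0.4739 -0.2809  0.0705] -0.00015295958571142368
top [403.6117 251.9769]
top [400.501 252.219]
top [401.5909 228.7362]
side [366.1636 173.0819]
side [365.1433 179.8044]
side [348.1958 166.9724]
```

View pics/g4.png

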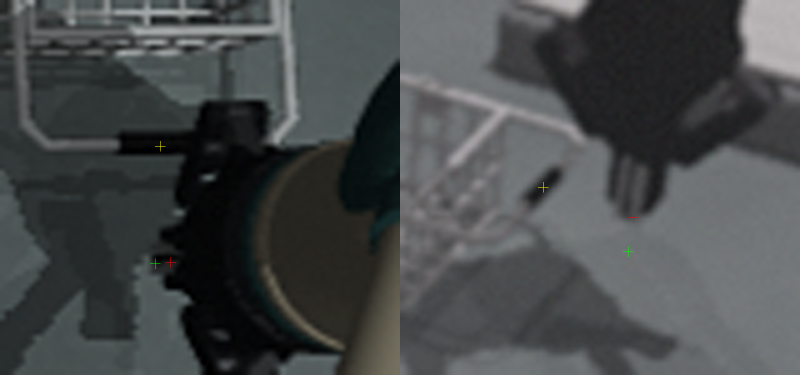

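In the side view the fingertips end at about crop (633,218), on the red TCP mark and not on the green tip mark. In the top view the finger's left edge is at about (155,262), half a pad width from its centre. So the fingers stand about 20 mm higher than the reported pose implies. I'll check this by triangulation.

Run:
```python
from h import *
from rig import manip
for a in ((404.5,252.2),(405.5,252.2),(406,252.2)):
  for b in ((366.4,173.8),(366.4,175)): print(tri(a,b))
s=manip.get_state();print(s['position'],s['qpos'])
```

```text
(array([ 0.4737, -0.2841,  0.0664]), np.float64(0.0005964030329345108))
(array([ 0.4737, -0.2857,  0.0615]), np.float64(0.0005487132207088937))
(array([ 0.4741, -0.2867,  0.0647]), np.float64(0.0015020972103437986))
(array([ 0.4741, -0.2883,  0.0597]), np.float64(0.0014591983963414417))
(array([ 0.4743, -0.288 ,  0.0638]), np.float64(0.0019561959964363405))
(array([ 0.4743, -0.2896,  0.0589]), np.float64(0.0019157097617460742))
[ 0.4737 -0.2809  0.0708] [-0.6616  0.3746  1.7921 -0.0001  0.9713 -0.6494]
```

The fingertips are really at about z 0.063 where 0.0485 is implied, so they stand about 15 mm high. That explains the miss. I'll retry with a reported z of about 0.056.

```bash
echo '[[[0,0,-1.4],0],[[0.08,0,-1.4],0],[[0.08,1.04,0],0],[[0,1.04,0],0],[[0,0,0],0]]' | python3 steer.py 0.045 40
echo '[[[0,0,0.8],0],[[0,0,1.2],0],[[0,0,1],0],[[0,0,0.4],0],[[0,0,0],0]]' | python3 steer.py
echo '[[[0,0,0],0],[[0,0,0],0]]' | python3 steer.py
echo '[[[0,0,0],0],[[0,0,0],0],[[0,0,0],0],[[0,0,0],0],[[0,0,0],0]]' | python3 steer.py 0.0 40
```

```text
clock: 5.5
position: [0.5302, -0.2782, 0.142]
ee_rot: [0.005, 0.711, 0.703, 0.002]
contact_force: [1.7, -0.2, -0.2]
width: 0.0447
gripper_force: 0.0
clock: 5.92
position: [0.523, -0.2759, 0.0522]
ee_rot: [-0.002, 0.711, 0.703, -0.001]
contact_force: [-0.1, -0.2, -0.4]
width: 0.0451
gripper_force: 0.0
clock: 6.08
position: [0.526, -0.2777, 0.0558]
ee_rot: [0.002, 0.711, 0.703, 0.0]
contact_force: [0.3, -0.5, 0.0]
width: 0.0447
gripper_force: 0.0
clock: 6.5
position: [0.5254, -0.2772, 0.055]
ee_rot: [0.001, 0.711, 0.703, 0.0]
contact_force: [-1.4, -0.2, 6.2]
width: 0.0083
gripper_force: 39.1
```

Width is 8.3 mm, less than the 10 mm sleeve, and there is an upward push of 6 N. Probably only the fingertip edges are catching the sleeve, so I'll open and go 14 mm deeper.

Converted, 0.007 m is 0.28.

```bash
echo '[[[0,0,0],0],[[0,0,0],0],[[0,0,0],0],[[0,0,0.28],0],[[0,0,0.28],0]]' | python3 steer.py 0.04 40
echo '[[[0,0,0],0],[[0,0,0],0]]' | python3 steer.py
echo '[[[0,0,0],0],[[0,0,0],0],[[0,0,0],0],[[0,0,0],0],[[0,0,0],0]]' | python3 steer.py 0.0 60
echo '[[[0,0,0],0],[[0,0,0],0]]' | python3 steer.py
```

```text
clock: 6.92
position: [0.5251, -0.2769, 0.0395]
ee_rot: [0.0, 0.711, 0.703, 0.0]
contact_force: [0.2, 0.5, -0.3]
width: 0.0401
gripper_force: 0.0
clock: 7.08
position: [0.5243, -0.2764, 0.0389]
ee_rot: [-0.001, 0.711, 0.703, -0.0]
contact_force: [0.1, 0.1, 0.3]
width: 0.04
gripper_force: 0.0
clock: 7.5
position: [0.5253, -0.2769, 0.0402]
ee_rot: [0.0, 0.711, 0.703, 0.0]
contact_force: [0.8, 0.3, -0.3]
width: 0.0082
gripper_force: 58.3
clock: 7.67
position: [0.5253, -0.277, 0.0402]
ee_rot: [0.0, 0.711, 0.703, 0.0]
contact_force: [1.3, -0.0, 0.5]
width: 0.0084
gripper_force: 58.3
```

The width is the same with almost no force, so both grips were on the flat of the pads. I'll settle at an intermediate depth, where the bar is well inside the pads, and then start the arc.

Converted, -0.008 m is -0.32.

```bash
echo '[[[0,0,0],0],[[0,0,0],0],[[0,0,-0.32],0],[[0,0,0],0],[[0,0,0],0]]' | python3 steer.py 0.03 60
echo '[[[0,0,0],0],[[0,0,0],0],[[0,0,0],0],[[0,0,0],0],[[0,0,0],0]]' | python3 steer.py 0.0 60
python3 - <<'E'
import numpy as np
a=np.radians(np.arange(0,91,7.5)); x=-.095*np.cos(a); z=.095*np.sin(a)
for i in range(12): print(round(x[i+1]-x[i],4),round(-(z[i+1]-z[i]),4))
E
```

```text
clock: 8.08
position: [0.5254, -0.2772, 0.0487]
ee_rot: [0.001, 0.711, 0.703, 0.0]
contact_force: [0.9, -0.3, -0.3]
width: 0.0299
gripper_force: 0.0
clock: 8.5
position: [0.5252, -0.2768, 0.0481]
ee_rot: [0.0, 0.711, 0.703, 0.0]
contact_force: [-0.3, 0.6, 1.8]
width: 0.0082
gripper_force: 58.5
0.0008 -0.0124
0.0024 -0.0122
0.004 -0.0118
0.0055 -0.0111
0.0069 -0.0103
0.0082 -0.0093
0.0093 -0.0082
0.0103 -0.0069
0.0111 -0.0055
0.0118 -0.004
0.0122 -0.0024
0.0124 -0.0008
```

Converted, -0.0124 m is -0.496, -0.0122 m is -0.488.

```bash
echo '[[[0,0.04,-0.496],0],[[0,0.096,-0.488],0],[[0,0.16,-0.472],0],[[0,0.22,-0.44],0],[[0,0,0],0]]' | python3 steer.py
echo '[[[0,0.28,-0.412],0],[[0,0.328,-0.372],0],[[0,0,0],0]]' | python3 steer.py
echo '[[[0,0,0],0]]' | python3 steer.py
```

```text
clock: 8.92
position: [0.5388, -0.2774, 0.097]
ee_rot: [0.001, 0.711, 0.703, 0.0]
contact_force: [-1.4, -0.4, 0.5]
width: 0.0078
gripper_force: 58.7
clock: 9.17
position: [0.5538, -0.2774, 0.1159]
ee_rot: [0.001, 0.711, 0.703, 0.0]
contact_force: [-2.2, -0.7, 2.4]
width: 0.0083
gripper_force: 59.0
clock: 9.25
position: [0.5525, -0.2774, 0.1146]
ee_rot: [-0.0, 0.711, 0.703, -0.001]
contact_force: [-2.2, -1.2, 1.3]
width: 0.0078
gripper_force: 59.0
```

```bash
echo '[[[0,0.372,-0.328],0],[[0,0.412,-0.276],0],[[0,0.444,-0.22],0],[[0,0,0],0]]' | python3 steer.py
echo '[[[0,0.472,-0.16],0],[[0,0.488,-0.096],0],[[0,0.496,-0.032],0],[[0,0,0],0],[[0,0,0],0]]' | python3 steer.py
echo '[[[0,0,0],0],[[0,0,0],0]]' | python3 steer.py
python3 - <<'E'
from h import *
from rig import manip
out=[]
for n,(x0,y0) in {"top":(340,140),"side":(270,70)}.items():
    out.append(cv2.resize(manip.get_image(n)["img"][y0:y0+130,x0:x0+130],(400,400),interpolation=cv2.INTER_CUBIC))
cv2.imwrite("pics/g5.png",np.hstack(out)[:,:,::-1])
E
```

```text
clock: 9.58
position: [0.5852, -0.2775, 0.1364]
ee_rot: [0.001, 0.711, 0.703, 0.001]
contact_force: [-1.8, 1.1, 7.1]
width: 0.008
gripper_force: 59.6
clock: 10.0
position: [0.6216, -0.278, 0.1432]
ee_rot: [0.001, 0.711, 0.703, 0.001]
contact_force: [-0.0, 0.6, 6.4]
width: 0.0078
gripper_force: 59.7
clock: 10.17
position: [0.6208, -0.2779, 0.1431]
ee_rot: [0.001, 0.711, 0.703, 0.001]
contact_force: [-0.1, 1.4, 6.0]
width: 0.008
gripper_force: 59.7
```

View pics/g5.png

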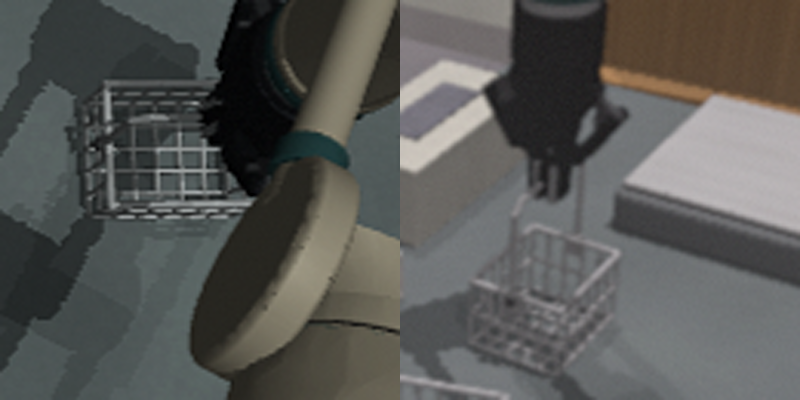

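The view shows the bail upright over a level basket standing on the counter, so step 1 is met. In the side crop the bar is at about (548,190) and the basket at about (545,300). Next I lift, pull back toward the robot clear of the plain basket, and carry to the left.

```bash
echo '[[[0,0,-0.16],0],[[0,0,-0.4],0],[[0,0,-0.6],0],[[0,0,-0.6],0],[[0,0,-0.6],0]]' | python3 steer.py
echo '[[[0,0,-0.6],0],[[0,0,-0.6],0],[[0,0,-0.52],0],[[0,0,-0.32],0],[[0,0,0],0]]' | python3 steer.py
echo '[[[0,-0.24,0],0],[[0,-0.48,0],0],[[0,-0.72,0],0],[[0,-0.8,0],0],[[0,-0.8,0],0]]' | python3 steer.py
echo '[[[0,-0.8,0],0],[[0,-0.8,0],0],[[0,-0.8,0],0],[[0,-0.8,0],0],[[0,-0.64,0],0]]' | python3 steer.py
echo '[[[0,-0.4,0],0],[[0,-0.2,0],0],[[0,0,0],0],[[0,0,0],0]]' | python3 steer.py
```

```text
clock: 10.68
position: [0.619, -0.2776, 0.2004]
ee_rot: [-0.002, 0.711, 0.703, -0.001]
contact_force: [-0.6, -1.0, -5.4]
width: 0.0077
gripper_force: 59.0
clock: 11.1
position: [0.6205, -0.2783, 0.2538]
ee_rot: [0.001, 0.711, 0.703, 0.0]
contact_force: [0.5, 0.9, -6.0]
width: 0.008
gripper_force: 59.0
clock: 11.52
position: [0.5424, -0.2764, 0.2507]
ee_rot: [-0.002, 0.711, 0.703, -0.0]
contact_force: [0.5, 0.4, -5.0]
width: 0.008
gripper_force: 58.9
clock: 11.93
position: [0.4451, -0.2748, 0.2511]
ee_rot: [-0.002, 0.711, 0.703, -0.001]
contact_force: [-1.2, 0.8, -6.3]
width: 0.0077
gripper_force: 59.0
clock: 12.27
position: [0.4335, -0.2758, 0.2525]
ee_rot: [0.0, 0.711, 0.703, 0.0]
contact_force: [0.9, 1.2, -6.9]
width: 0.0078
gripper_force: 58.9
```

```bash
echo '[[[0.24,0,0],0],[[0.48,0,0],0],[[0.72,0,0],0],[[0.88,0,0],0],[[0.88,0,0],0]]' | python3 steer.py
echo '[[[0.88,0,0],0],[[0.88,0,0],0],[[0.88,0,0],0],[[0.88,0,0],0],[[0.88,0,0],0]]' | python3 steer.py
echo '[[[0.88,0,0],0],[[0.88,0,0],0],[[0.88,0,0],0],[[0.88,0,0],0],[[0.88,0,0],0]]' | python3 steer.py
echo '[[[0.88,0,0],0],[[0.88,0,0],0],[[0.88,0,0],0],[[0.88,0,0],0],[[0.8,0,0],0]]' | python3 steer.py
echo '[[[0.72,0,0],0],[[0.56,0,0],0],[[0.4,0,0],0],[[0.24,0,0],0],[[0,0,0],0]]' | python3 steer.py
echo '[[[0,0,0],-0.8],[[0,0,0],-0.8],[[0,0,0],-1],[[0,0,0],-0.8],[[0,0,0],-0.8]]' | python3 steer.py
echo '[[[0,0,0],0],[[0,0,0],0],[[0,0,0],0],[[0,0,0],0],[[0,0,0],0]]' | python3 steer.py
python3 - <<'E'
from h import *
from rig import manip
s=manip.get_state();p=s['position'];print(p,s['ee_rot'])
from scipy.spatial.transform import Rotation as R
q=s['ee_rot'];r=R.from_quat([*q[1:],q[0]]).as_matrix();print(r)
print("to seat in tool",r.T@(np.array([.5415,.207,.2175-.022])-p), "yaw y",np.arctan2(r[1,1],r[0,1]))
out=[]
for n,(x0,y0) in {"top":(100,130),"side":(150,130)}.items():
    out.append(cv2.resize(manip.get_image(n)["img"][y0:y0+180,x0:x0+180],(400,400),interpolation=cv2.INTER_CUBIC))
cv2.imwrite("pics/g6.png",np.hstack(out)[:,:,::-1])
E
```

```text
clock: 12.68
position: [0.4346, -0.1938, 0.2526]
ee_rot: [-0.0, 0.711, 0.703, 0.001]
contact_force: [0.5, 0.3, -6.2]
width: 0.0082
gripper_force: 58.9
clock: 13.1
position: [0.4354, -0.0832, 0.2528]
ee_rot: [-0.0, 0.711, 0.703, 0.0]
contact_force: [0.5, 0.4, -5.1]
width: 0.0083
gripper_force: 58.8
clock: 13.52
position: [0.4364, 0.0267, 0.2528]
ee_rot: [-0.0, 0.711, 0.703, 0.0]
contact_force: [0.3, -0.6, -6.0]
width: 0.0078
gripper_force: 58.8
clock: 13.93
position: [0.4374, 0.135, 0.2528]
ee_rot: [-0.001, 0.711, 0.703, 0.0]
contact_force: [0.2, -0.2, -5.8]
width: 0.0082
gripper_force: 58.8
clock: 14.35
position: [0.4383, 0.1818, 0.2526]
ee_rot: [-0.0, 0.711, 0.704, 0.0]
contact_force: [-0.8, 0.5, -5.8]
width: 0.0081
gripper_force: 58.8
clock: 14.77
position: [0.4385, 0.1794, 0.2527]
ee_rot: [0.0, 0.633, 0.774, -0.0]
contact_force: [-0.1, -0.1, -5.0]
width: 0.0079
gripper_force: 58.9
clock: 15.18
position: [0.4387, 0.1801, 0.2527]
ee_rot: [0.0, 0.634, 0.773, -0.0]
contact_force: [0.1, -0.5, -5.7]
width: 0.0076
gripper_force: 58.9
[0.4387 0.1801 0.2527] [ 0.0001  0.634   0.7734 -0.0001]
[[-0.1961  0.9806 -0.    ]
 [ 0.9806  0.1961 -0.0002]
 [-0.0002 -0.0001 -1.    ]]
to seat in tool [0.0062 0.1061 0.0572] yaw y 0.19742763125163032
```

View pics/g6.png

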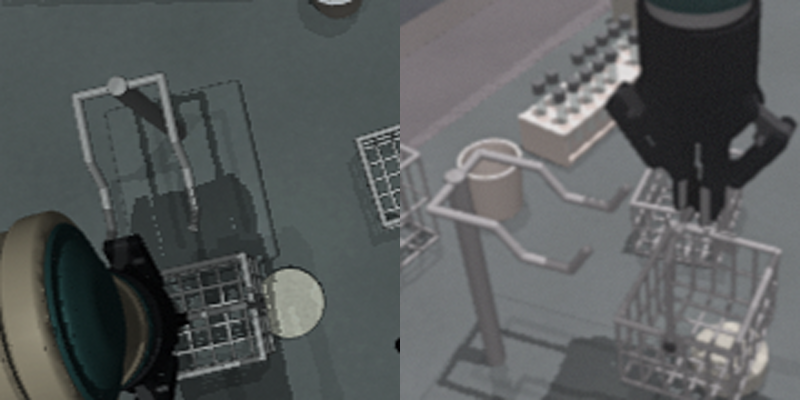

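The basket hangs level from the gripper on the -x side of the prongs, with tips at crop (193,228) and (580,262) and the bar above tip height. Next I move in along the hook's x.

Converted, 0.004 m is 0.16, 0.016 m is 0.64.

```bash
echo '[[[0.28,0.16,0],0],[[0,0.4,0],0],[[0,0.56,0],0],[[0,0.64,0],0],[[0,0.64,0],0]]' | python3 steer.py
echo '[[[0,0.64,0],0],[[0,0.56,0],0],[[0,0.4,0],0],[[0,0.24,0],0],[[0,0,0],0]]' | python3 steer.py
echo '[[[0,0,0.24],0],[[0,0,0.4],0],[[0,0,0.48],0],[[0,0,0.4],0],[[0,0,0.16],0]]' | python3 steer.py
echo '[[[0,0,0.16],0],[[0,0,0.12],0],[[0,0,0],0],[[0,0,0],0]]' | python3 steer.py
```

```text
clock: 15.7
position: [0.4974, 0.1996, 0.2527]
ee_rot: [0.0, 0.634, 0.774, 0.0]
contact_force: [0.2, 0.3, -5.5]
width: 0.0076
gripper_force: 58.8
clock: 16.12
position: [0.5429, 0.2084, 0.2522]
ee_rot: [0.0, 0.634, 0.774, 0.0]
contact_force: [0.7, 0.3, -5.8]
width: 0.0079
gripper_force: 58.8
clock: 16.53
position: [0.5388, 0.2075, 0.2083]
ee_rot: [-0.002, 0.634, 0.774, -0.002]
contact_force: [-0.5, 0.3, -6.6]
width: 0.0081
gripper_force: 58.8
clock: 16.87
position: [0.5417, 0.2081, 0.2041]
ee_rot: [0.0, 0.634, 0.774, 0.001]
contact_force: [0.7, 0.4, -5.1]
width: 0.0082
gripper_force: 58.8
```

Converted, 0.003 m is 0.12.

```bash
echo '[[[0,0,0.12],0],[[0,0,0.12],0],[[0,0,0],0],[[0,0,0],0]]' | python3 steer.py|grep -E "pos|contact"
echo '[[[0,0,0.08],0],[[0,0,0],0],[[0,0,0],0]]' | python3 steer.py|grep -E "pos|contact"
echo '[[[0,0,0.08],0],[[0,0,0],0],[[0,0,0],0]]' | python3 steer.py|grep -E "pos|contact"
```

```text
position: [0.5409, 0.2079, 0.1975]
contact_force: [-0.2, -0.6, -5.7]
position: [0.5411, 0.208, 0.1956]
contact_force: [0.7, 0.8, -5.9]
position: [0.5414, 0.208, 0.1948]
contact_force: [-2.0, -0.7, 1.2]
```

The bar touched down exactly where predicted, at reported z 0.195, and the load has transferred to the hook. Releasing.

Converted, -0.035 m is -1.4, -0.04 m is -1.6.

```bash
echo '[[[0,0,0],0],[[0,0,0],0],[[0,0,0],0],[[0,0,0],0],[[0,0,0],0]]' | python3 steer.py 0.04 60
echo '[[[0,0,-0.16],0],[[0,0,-0.4],0],[[0,0,-0.8],0],[[0,0,-1.2],0],[[0,0,-1.2],0]]' | python3 steer.py
echo '[[[0,-0.8,-1.2],0],[[0,-1.4,-0.4],0],[[0,-1.6,0],0],[[0,-1.6,0],0],[[0,-1.2,0],0]]' | python3 steer.py
echo '[[[0,0,0],0],[[0,0,0],0],[[0,0,0],0],[[0,0,0],0],[[0,0,0],0]]' | python3 steer.py
python3 - <<'E'
from h import *
from rig import manip
out=[]
for n,(x0,y0) in {"top":(100,130),"side":(130,130)}.items():
    out.append(cv2.resize(manip.get_image(n)["img"][y0:y0+180,x0:x0+180],(400,400),interpolation=cv2.INTER_CUBIC))
cv2.imwrite("pics/g7.png",np.hstack(out)[:,:,::-1])
E
```

```text
clock: 18.12
position: [0.5415, 0.208, 0.1938]
ee_rot: [0.0, 0.634, 0.774, 0.0]
contact_force: [-0.6, 0.5, -0.2]
width: 0.0402
gripper_force: 0.0
clock: 18.53
position: [0.5408, 0.2079, 0.289]
ee_rot: [-0.0, 0.634, 0.774, -0.0]
contact_force: [0.2, 0.2, 1.1]
width: 0.04
gripper_force: 0.0
clock: 18.95
position: [0.3766, 0.1749, 0.329]
ee_rot: [0.0, 0.634, 0.774, 0.0]
contact_force: [-0.8, 0.3, 0.1]
width: 0.0401
gripper_force: 0.0
clock: 19.37
position: [0.3806, 0.1757, 0.3277]
ee_rot: [0.0, 0.634, 0.773, -0.0]
contact_force: [0.9, 0.6, -0.1]
width: 0.0398
gripper_force: 0.0
```

View pics/g7.png

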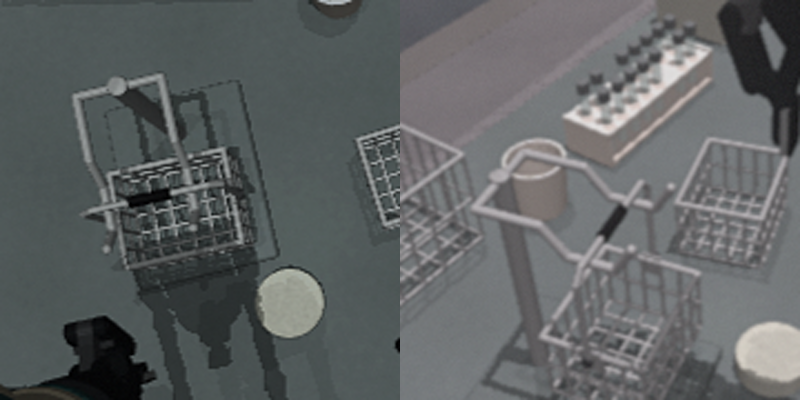

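The bail lies over both prongs, with the sleeve between them at crop (150,198) in the top view and (610,225) in the side view. The gripper is clear. I'll check the basket is still, then hand in.

```bash
for i in 1 2 3 4; do echo '[[[0,0,0],0],[[0,0,0],0],[[0,0,0],0],[[0,0,0],0],[[0,0,0],0]]' | python3 steer.py >/dev/null; done
python3 - <<'E'
from rig import manip
import numpy as np,time
ims=[manip.get_image("side")["img"][180:320,180:270].astype(int) for _ in range(5)]
d=[np.abs(i-ims[0]).mean() for i in ims]; print(d)
if max(d)<3: print(manip.sign_off())
E
```

```text
[np.float64(0.0), np.float64(1.1682010582010582), np.float64(1.1782010582010582), np.float64(1.1743386243386242), np.float64(1.1661375661375661)]
the job is handed in; nothing more can be done
None
```

The job is handed in: the bail basket hangs still on both prongs of the double hook, let go and clear of the gripper, and the robot never touched the plain basket; no verdict came back on hand-in.

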